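# Firmness check on the nougat tub

## Robot

A 7-joint arm with a two-finger parallel gripper is mounted at the origin on a cart in front of the work surface, level with it; the furniture and walls round the work are solid. World frame = base frame: x ahead of the robot, y to its left, z up, the work surface at z = 0. Lengths are in mm, angles in degrees, forces in N, time in s.
With the tool pointing down it reaches from about 400 to 900 mm from the base axis. Payload 5.5 kg.
Tool frame: the origin (TCP) lies between the finger pads, 19 mm behind the fingertips; this is the grasp point; z points along the fingers, y is the line along which they close (so a half turn about z gives the same grasp; the last joint's range is limited). The gripper opens to 85 mm and grips with 20 to 120 N. Pads are 22 mm wide; open, the fingers measure 114 mm over their backs; the gripper's body (76 mm by 85 mm) begins 54 mm behind the grasp point. The pads swing forward as they close: fully open they stand 13 mm farther back than shut.
Start: joints at [-49.378, 28.699, -24.465, 88.831, 12.651, 65.22, -12.049], TCP at [280.231, 586.489, 250.01] pointing down, gripper open.
Joint ranges: [-164.97, 164.97], [-17.58, 116.51], [-87.97, 89.64], [11.32, 138.91], [-80.73, 260.73], [10.89, 115.49], [-147.41, 147.41]. Speed limits (degrees/s): [147.25, 147.25, 180, 180, 180, 180, 180].

## Interface

Orientations are given as a 3x3 rotation matrix whose columns are the frame's x, y, z axes.
In Python, from bench import ctrl gives the robot as it stands. The module is installed in compiled form; this text tells all that it offers.
- The arm moves only by the shell command python3 -m inch 'ROWS' [FORCE]. ROWS is a JSON object whose one key "series" holds a list of rows, each a list of 5 numbers: the shift along the world's x, y, z in units of 60 mm (1.0 is 60 mm), then the turn about the world's z in units of 6 degrees (1.0 is 6 degrees), then the opening, from 0 (shut) to 1 (fully open). In form: {"series": [[dx, dy, dz, spin, claw], ...]}. A call has 1 to 5 rows; each row is the pose to reach, as a shift and turn from the pose commanded when the call began; what a row does not reach only later rows make up. A row lasts 1/8 s, in which the tool goes at most 62.5 mm and 10.7 degrees, less where a joint would pass 70% of its speed; a pose out of reach is approached as far as the arm can. A call with a gripper value outside its range is refused whole. The fingers move at their own pace and stop on an object; FORCE is the grip in N (left out, the last holds). Time passes only in rows, so rows that repeat a pose let the fingers close. It gives the time, the measured TCP pose, the force, the opening and the grip force at its end, in the units of the state.
- ctrl.read_state(): the state, without advancing time (a new reading comes with each control period).
- ctrl.read_camera(name): name is "scene" or "top" or "wrist"; returns the picture (384x512x3 uint8, red, green, blue); there is no depth.
- ctrl.get_calibration(name): a dict with "K" (3x3 intrinsics, pixels), "view" (4x4, takes a point from world to camera coordinates). Camera axes: x right, y up, looking along -z (the intrinsics and any distortion apply to the point x, -y, -z); pixel columns grow to the right and rows downward; lengths in mm; the calibration is good to about 2 mm. A picture is of the moment at which its call begins: read the wrist's pose just before it. get_calibration takes no time and is no camera call; for the wrist camera it gives the pose at the moment of the call.
- ctrl.hand_in(): hands the job in; it is judged then, once.
The state is a dict: "time_s": time; "q": joint angles; "qd": joint speeds; "joint_efforts": joint torques, N m; "eef_pos": TCP position; "eef_rot": TCP orientation; "ft_force": force on the tool from outside, world axes, zero at the start; "wrist_torque": the same for the moment, N m; "gripper_width": finger opening in mm; "grasp_force": force on a finger pad.
Only numpy, scipy, OpenCV 4.12 (cv2) and the standard library are available. Lean on these libraries where they do the work, as an engineer would, in place of code of your own. Each camera call takes 0.05 s, during which the arm holds its last target. There are 200 camera calls.

## Task

Check the nougat in the round white tub: raise the lid by its tab so that it tips well up while its opposite edge still rests on the rim, then lift it off, lay it flat on the bare counter with the tab upward, and let go. Next take the firmness gauge out of its stand by the handle, hold it upright with its spring plunger on the middle of the round wafer on the nougat, and press lightly until the plunger is about half way in. Finish while still holding the gauge there in the gripper; press gently at all times, and do not shift the tub or disturb the other goods.

Things in the scene. Friction and masses are not known exactly. Their poses are not given: they have to be found in the camera images.
- tub: Round white ceramic tub, loose but heavy (1.6 kg), 112 mm outside diameter, 80 mm high, wall 5 mm. Origin: centre of its underside, z up. Set nougat fills it to 50 mm above its underside, 30 mm below the rim. Its +x axis runs from the centre toward the wafer. It stands on the left or on the right of the work area.
- wafer (a point): Centre of the top face of the round tan wafer, 28 mm across and 2 mm thick, that lies fixed on the nougat inside the tub, 20 mm from the tub's axis, 52 mm above its underside. Hidden by the lid at first.
- lid: Loose round grey metal lid with a dark wooden tab, about 0.13 kg. A disc 120 mm across and 5 mm thick with a plug 92 mm across and 5 mm deep below it that sits in the tub's mouth (inner diameter 102 mm) with 5 mm play. Origin: centre of the plug's underside, z up; -x points to the tab. Lying flat on the counter its origin is at z = 0; seated on the tub it is 75 mm above the tub's underside.
- lid_tab (a point): Point to grip on the lid's upright tab, 44 mm from the lid's axis, 34 mm above the lid's origin. The tab is 24 mm long (along lid x), 10 mm thick (along lid y, the way to close the fingers) and stands 30 mm above the disc: lid z 10 to 40 mm. It starts on the robot's side.
- lid_far (a point): Lower edge of the lid's disc across from the tab, 60 mm from the lid's axis, 5 mm above the lid's origin; level with the tub's rim when seated. The lid tips about the rim near here (56 mm from the axis).
- stand: Low fixed metal stand, 90 x 76 mm, 78 mm high, with an upright hole of 15 mm in its top plate at the centre. Origin: centre of its underside. It stands on the other side of the work area from the tub; the counter between the two is bare and has room for the lid. Fixed trays of bars, up to about 150 mm high, stand nearer the robot.
- gauge: Firmness gauge, 0.12 kg, upright in the stand. Origin: centre of the underside of its flange (30 mm across, 6 thick), which rests on the stand; z points up along it, away from the plunger. Above: round handle 22 mm across from 6 to 70 mm, dial head 28 mm across to 80 mm; good grip: TCP 45 mm above the origin. Below: stem 12 mm across to -38 mm, then the plunger, tip at -56 mm.
- gauge_tip (a point): Lowest point of the plunger's round end (8 mm across), 56 mm below the gauge's origin when the plunger is out.
- plunger (a joint): Travel of the spring plunger into the gauge: 0 = fully out, 0.012 m = fully in. Pressing takes 0.75 N to start and 2.25 N half way; 3.75 N at the end of its travel, where it bottoms hard.
- honey_jar: Bystander: glass jar with dark cap, 58 mm across, 90 mm high, origin at the centre of its underside. Leave alone.
- gift_box: Bystander: small tall gift box with a pale bow, 51 x 74 x 105 mm, origin at the centre of its underside. Leave alone.
- sweet_tin: Bystander: round sweet tin, 57 mm across, 60 mm high, origin at the centre of its underside. Leave alone.
- ribbon_spool: Bystander: spool of ribbon, 63 x 71 x 22 mm, origin at the centre of its underside. Leave alone.
Things that resemble listed ones, but are neither listed nor needed, are in the scene too. Of the things like the gauge, leave any that is green, red or turquoise; of the rest the larger one is meant.

How it is judged:
By the outcome, as a careful person would: the job done as asked, in the order asked, and still so for the second after the job is handed in, while the arm keeps its last pose, push and grip.
It also fails if it takes over 58 s, if anything falls off the work surface, if the arm or the gripper's body presses on something with over 40 N, if the wrist force passes 120 N, or if a joint passes its speed limit or range.

## Working session

There is one attempt and no reset: what is moved stays moved. The work goes in short steps, Python scripts to look and compute and a shell command to move; the robot and the scene stay as the last step left them, time stands still between calls to the robot, and variables do not carry over. Pictures are saved under pics/ and viewed, at most 12 in all, crops included, and the job is handed in when it is done.

```bash
mkdir -p pics; cat > h.py <<'E'
import numpy as np, cv2
from bench import ctrl
def cam(n):
    c=ctrl.get_calibration(n); return c
def shot(n,f):
    c=ctrl.get_calibration(n); im=ctrl.read_camera(n); cv2.imwrite('pics/'+f,im[:,:,::-1]); np.save('pics/'+f+'.npy',im); return im,c
def ray(c,u,v):
    K=np.array(c['K'],float);V=np.array(c['view'],float)
    d=c.get('dist',None)
    p=np.linalg.inv(K)@[u,v,1]; p=np.array([p[0],-p[1],-p[2]])
    R=V[:3,:3]; return -R.T@V[:3,3], R.T@p
def onz(c,u,v,z):
    o,d=ray(c,u,v); return o+d*(z-o[2])/d[2]
def proj(c,P):
    V=np.array(c['view'],float);p=V[:3,:3]@np.array(P,float)+V[:3,3]; q=np.array(c['K'])@[p[0],-p[1],-p[2]]; return q[:2]/q[2]
E
python3 - <<'E'
from h import *
a,c=shot('scene','s0.png'); b,d=shot('top','t0.png')
print(c,d)
cv2.imwrite('pics/st0.png',cv2.resize(np.hstack([a,b])[:,:,::-1],(800,300)))
E
```

```text
{'K': array([[421.24565915,   0.        , 263.95351272],
       [  0.        , 421.24565915, 192.85816648],
       [  0.        ,   0.        ,   1.        ]]), 'view': array([[-4.21064389e-01, -9.07003915e-01,  6.97705975e-03,
         2.36391465e+02],
       [ 3.81418030e-01, -1.70078694e-01,  9.08621772e-01,
        -2.90254135e+02],
       [-8.22936855e-01,  3.85249448e-01,  4.17561728e-01,
        -9.68155598e+02],
       [ 0.00000000e+00,  0.00000000e+00,  0.00000000e+00,
         1.00000000e+00]])} {'K': array([[395.76062353,   0.        , 255.95192827],
       [  0.        , 395.76062353, 187.83725649],
       [  0.        ,   0.        ,   1.        ]]), 'view': array([[-1.16953140e-02, -9.99784419e-01,  1.71561988e-02,
        -4.60876839e+00],
       [ 9.94109488e-01, -9.77671418e-03,  1.07938603e-01,
        -5.54986763e+02],
       [-1.07747602e-01,  1.83175159e-02,  9.94009518e-01,
        -1.17008777e+03],
       [ 0.00000000e+00,  0.00000000e+00,  0.00000000e+00,
         1.00000000e+00]])}
```

View pics/t0.png

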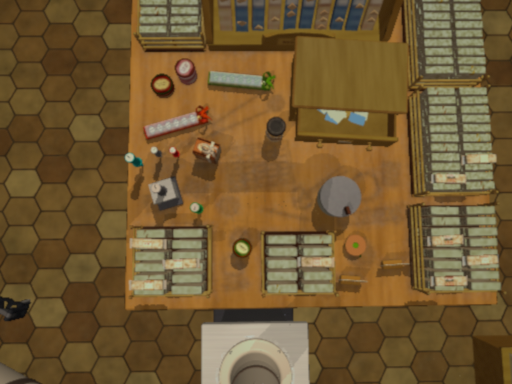

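View pics/s0.png

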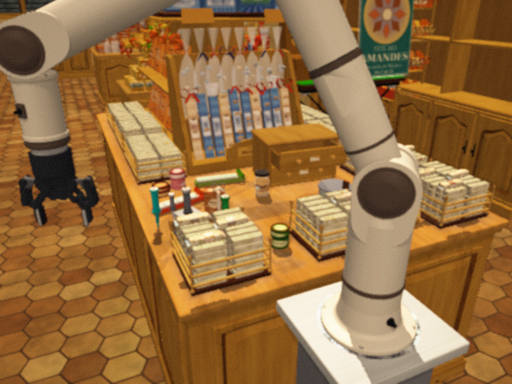

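```bash
python3 - <<'E'
from h import *
a=cv2.imread('pics/t0.png'); s=cv2.imread('pics/s0.png')
x=cv2.resize(a[130:230,115:215],(400,400),interpolation=cv2.INTER_CUBIC)
y=cv2.resize(a[165:265,290:390],(400,400),interpolation=cv2.INTER_CUBIC)
z=cv2.resize(s[160:260,140:300],(320,200),interpolation=cv2.INTER_CUBIC)
z2=cv2.resize(s[160:260,240:400],(320,200),interpolation=cv2.INTER_CUBIC)
o=np.zeros((600,800,3),np.uint8);o[:400,:400]=x;o[:400,400:]=y;o[400:,:320]=z;o[400:,400:720]=z2
cv2.imwrite('pics/c1.png',o)
E
```

```text
(no output)
```

View pics/c1.png

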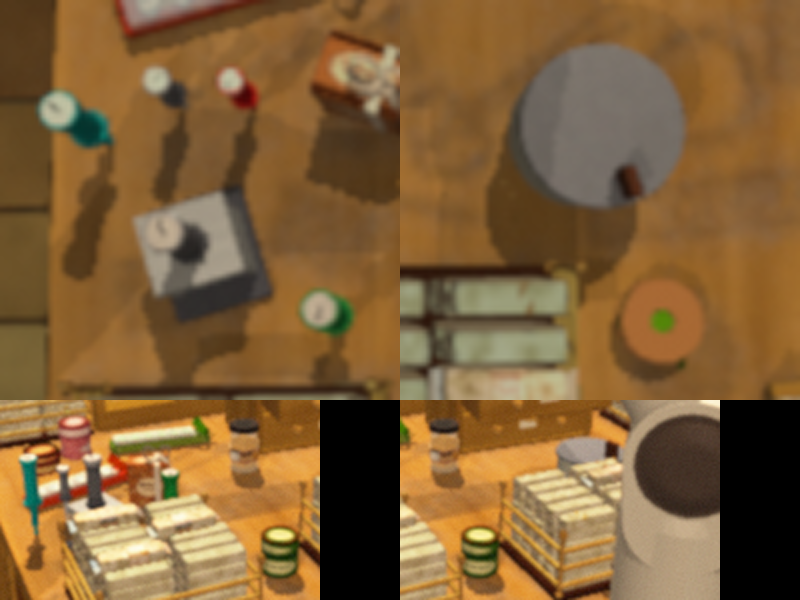

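```bash
python3 - <<'E'
from h import *
a=np.load('pics/t0.png.npy'); c=ctrl.get_calibration('top'); s=ctrl.read_state()
print(np.round(s['eef_pos'],1),np.round(s['eef_rot'],3).tolist(),s['gripper_width'])
h=cv2.cvtColor(a,cv2.COLOR_RGB2HSV)
def blob(m,u,v):
    n,l,st,ce=cv2.connectedComponentsWithStats(m.astype(np.uint8),connectivity=4)
    k=l[v,u]; return l==k,st[k],ce[k]
m=(h[...,1]<75)&(h[...,2]>85); roi=np.zeros_like(m);roi[165:230,300:380]=1
b,st,ce=blob(m&roi,340,190); print('lid',st,ce)
cn=max(cv2.findContours(b.astype(np.uint8),0,1)[0],key=cv2.contourArea); (u,v),r=cv2.minEnclosingCircle(cn)
print(u,v,r, cv2.fitEllipse(cv2.convexHull(cn)), onz(c,u,v,85))
d=(a.sum(2)<170); d[:, :330]=0; d[:,360:]=0; d[:195]=0; d[220:]=0
ys,xs=np.nonzero(d); print('tab px',len(xs),xs.mean(),ys.mean(),xs.min(),xs.max(),ys.min(),ys.max())
print(onz(c,xs.mean(),ys.mean(),115),onz(c,xs.mean(),ys.mean(),100))
# stand top plate + gauge head
m=(h[...,1]<70)&(h[...,2]>125)
b,st,ce=blob(m&(np.arange(512)<190),170,192) ; print('st',st,ce,)
cn=max(cv2.findContours(b.astype(np.uint8),0,1)[0],key=cv2.contourArea); R=cv2.minAreaRect(cn); print(R,onz(c,*R[0],78))
for p in cv2.boxPoints(R): print(p,onz(c,*p,78))
w=(a.min(2)>170);w[:180]=0;w[202:]=0;w[:,:148]=0;w[:,180:]=0
ys,xs=np.nonzero(w); print('head',len(xs),xs.mean(),ys.mean(),onz(c,xs.mean(),ys.mean(),158))
print([ (n,onz(c,*p)) for n,p in dict(cr=(156,233,156),).items() or []] if 0 else onz(c,115+165/4,130+232/4,158))
E
```

```text
[280.  585.9 249.1] [[-0.902, 0.431, -0.001], [0.431, 0.902, -0.002], [0.0, -0.002, -1.0]] 85.29655017397462
lid [ 320  176   41   41 1234] [339.67341977 195.26094003]
339.7780456542969 196.28387451171875 20.538272857666016 ((339.98095703125, 196.0423583984375), (39.912628173828125, 40.93083572387695), 138.51341247558594) [ 521.9529602  -252.13999904   85.        ]
tab px 41 344.6585365853659 211.390243902439 331 349 207 219
[ 476.69437715 -257.48006071  115.        ] [ 477.38619078 -261.11992183  100.        ]
st [149 178  27  26 346] [162.22254335 189.29479769]
((161.65000915527344, 190.4499969482422), (20.23857307434082, 23.084627151489258), 71.56504821777344) [544.78511548 263.58543944  78.        ]
[147.50002 184.5    ] [562.53711866 304.69372035  78.        ]
[169.40001 177.20001] [583.3022408  241.67570002  78.        ]
[175.8 196.4] [527.06895593 222.56016155  78.        ]
[153.90001 203.69998] [506.57141682 285.32258033  78.        ]
head 0 nan nan [nan nan nan]
[543.24113624 260.55671677 158.        ]<stdin>:21: RuntimeWarning: Mean of empty slice.
  ret = ret.dtype.type(ret / rcount)
```

Candidates for the gauge in the top picture are turquoise (134,160), small grey (156,152), red (174,152), green (197,208) and the larger grey one upright in the stand (164,191). I choose the last, and the crop confirms it. The lid is at (340,196), with its tab at (347,210).

```bash
python3 -m inch '{"series": [[0.5,-0.9,0.3,-1.6,1],[1,-1.7,0.3,-3.2,1],[1.5,-2.6,0.3,-4.8,1],[1.9,-3.5,0.3,-6.4,1],[2.3,-4.4,0.3,-8,0.6]]}' 20; python3 -m inch '{"series": [[0.2,-0.9,0,-1.6,0.6],[0.4,-1.9,0,-3.2,0.6],[0.5,-2.9,0,-4.8,0.6],[0.6,-3.9,0,-6.4,0.6],[0.7,-4.9,0,-8,0.6]]}'
```

```text
time_s: 0.72
eef_pos: [418.7, 320.4, 267.8]
eef_rot: [[-0.278, 0.961, -0.0], [0.961, 0.278, -0.0], [-0.0, -0.0, -1.0]]
ft_force: [-0.0, 0.8, 0.4]
gripper_width: 70.1
grasp_force: 0.0
time_s: 1.35
eef_pos: [459.9, 26.5, 268.0]
eef_rot: [[0.528, 0.849, 0.0], [0.849, -0.528, 0.0], [0.0, 0.0, -1.0]]
ft_force: [1.1, -0.1, -0.1]
gripper_width: 51.2
grasp_force: 0.0
```

```bash
python3 - <<'E'
from h import *
c=ctrl.get_calibration('top')
print('tray far edge',[onz(c,u,232,z).round() for u in(265,333) for z in (100,150)])
s=ctrl.read_state();print(s['eef_pos'],np.degrees(np.arctan2(s['eef_rot'][1][1],s['eef_rot'][0][1])),np.round(s['q']))
E
```

```text
tray far edge [array([422., -33., 100.]), array([422., -31., 150.]), array([ 419., -226.,  100.]), array([ 420., -215.,  150.])]
[459.91989052  26.54104501 267.95011461] -31.84764696269227 [-12.   6.   6. 115.  -1.  59. -38.]
```

```bash
python3 -m inch '{"series": [[0.1,-1,0,-1.5,0.6],[0.2,-2,0,-3,0.6],[0.2,-3,0,-4.5,0.6],[0.25,-4,0,-6,0.6],[0.3,-4.83,0,-7.1,0.6]]}'; python3 -m inch '{"series": [[0,0,0,0,0.6]]}'
python3 - <<'E'
from h import *
im,c=shot('wrist','w1.png'); s=ctrl.read_state();print(s['eef_pos'],np.degrees(np.arctan2(s['eef_rot'][1][1],s['eef_rot'][0][1])))
print(ray(c,256,192))
E
```

```text
time_s: 1.98
eef_pos: [477.6, -263.7, 267.9]
eef_rot: [[0.963, 0.268, -0.0], [0.268, -0.963, -0.0], [-0.0, 0.0, -1.0]]
ft_force: [1.2, 0.3, -0.3]
gripper_width: 50.9
grasp_force: 0.0
time_s: 2.1
eef_pos: [476.8, -266.2, 267.7]
eef_rot: [[0.964, 0.265, -0.001], [0.265, -0.964, -0.002], [-0.002, 0.002, -1.0]]
ft_force: [0.3, -0.1, -0.4]
gripper_width: 51.5
grasp_force: 0.0
[ 477.29460079 -263.13274799  267.45235383] -74.34326408850852
(array([ 552.22755226, -245.7080998 ,  392.58310357]), array([-0.27227382, -0.10016815, -0.95728025]))
```

View pics/w1.png

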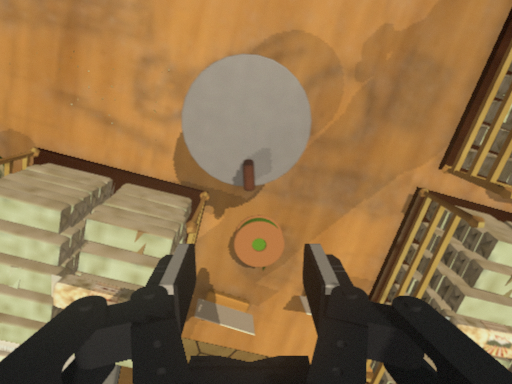

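The wrist view shows the lid disc centred near (247,120) and the tab from (249,160) to (249,190). The tin at (259,244) is on the robot's side.

```bash
cat >> h.py <<'E'
def lidfit(im,c,z):
    h=cv2.cvtColor(im,cv2.COLOR_RGB2HSV)
    m=((h[...,1]<45)&(h[...,2]>90)).astype(np.uint8); m[240:]=0
    cn=max(cv2.findContours(cv2.morphologyEx(m,cv2.MORPH_OPEN,np.ones((5,5))),0,1)[0],key=cv2.contourArea)
    e=cv2.fitEllipse(cv2.convexHull(cn)); return e,onz(c,*e[0],z)
E
python3 - <<'E'
from h import *
im=np.load('pics/w1.png.npy'); c=ctrl.get_calibration('wrist')
e,p=lidfit(im,c,85); print(e,p)
h=cv2.cvtColor(im,cv2.COLOR_RGB2HSV).astype(int)
m=((h[...,2]<110)&(h[...,1]>90)); m[:150]=0;m[200:]=0;m[:,:235]=0;m[:,265:]=0
ys,xs=np.nonzero(m);print(len(xs),xs.min(),xs.max(),ys.min(),ys.max())
for r in range(156,194,4):
    k=np.nonzero(m[r])[0]; print(r,k.min() if len(k) else 0,k.max() if len(k) else 0, im[r,249])
for v in (160,190):print(onz(c,249.5,v,115))
print('proj tab pt top', [proj(c,p*[1,1,0]+np.array([-d*np.cos(t),-d*np.sin(t),z])).round(1).tolist() for t in (np.radians(16),) for d in (32,56) for z in (85,115)])
E
```

```text
((245.88882446289062, 114.82635498046875), (119.2748794555664, 124.98771667480469), 84.62384033203125) [ 533.60841871 -245.21105429   85.        ]
289 235 257 160 198
156 0 0 [142 133 120]
160 246 251 [70 50 40]
164 244 252 [74 53 40]
168 243 253 [104  65  45]
172 243 253 [107  67  46]
176 243 253 [105  65  41]
180 244 253 [112  69  47]
184 244 253 [112  68  45]
188 243 254 [108  66  42]
192 0 0 [127  94  57]
[ 499.96364359 -258.02888478  115.        ]
[ 474.12821978 -265.29407176  115.        ]
proj tab pt top [[246.2, 149.7], [245.9, 155.5], [246.4, 174.5], [246.1, 182.7]]
```

```bash
python3 -m inch '{"series": [[0.12,0.02,-0.8,0,0.5],[0.12,0.02,-1.6,0,0.5],[0.12,0.02,-2.2,0,0.5],[0.12,0.02,-2.64,0,0.5],[0.12,0.02,-2.64,0,0.5]]}'; python3 -m inch '{"series": [[0,0,0,0,0],[0,0,0,0,0],[0,0,0,0,0],[0,0,0,0,0],[0,0,0,0,0]]}' 20; python3 - <<'E'
from h import *
im,c=shot('wrist','w2.png')
E
```

```text
time_s: 2.78
eef_pos: [484.0, -257.3, 107.5]
eef_rot: [[0.961, 0.276, -0.005], [0.276, -0.961, 0.003], [-0.004, -0.004, -1.0]]
ft_force: [-0.6, -0.3, 0.2]
gripper_width: 42.6
grasp_force: 0.0
time_s: 3.4
eef_pos: [486.6, -260.3, 111.2]
eef_rot: [[0.962, 0.273, 0.003], [0.273, -0.962, -0.0], [0.002, 0.001, -1.0]]
ft_force: [-0.8, 0.3, 7.3]
gripper_width: 9.9
grasp_force: 23.2
```

View pics/w2.png

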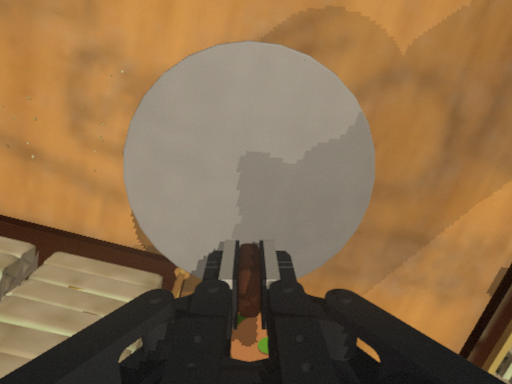

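The tab sits centred between the pads at (249,280), with the disc at (250,160) undisturbed. I'll start the tipping arc.

```bash
python3 -m inch '{"series": [[0.025,0.007,0.07,0,0],[0.047,0.013,0.143,0,0],[0.075,0.02,0.21,0,0],[0.105,0.03,0.28,0,0],[0.105,0.03,0.28,0,0]]}'; python3 - <<'E'
from h import *
im,c=shot('wrist','w3.png')
t,ct=shot('top','t3.png')
print(lidfit(np.load('pics/w2.png.npy'),c,85)[0],lidfit(im,c,85)[0])
s=np.load('pics/w2.png.npy')
o=np.hstack([s,im])[:,:,::-1]; cv2.imwrite('pics/cmp3.png',cv2.resize(o,(800,300)))
E
```

```text
time_s: 4.08
eef_pos: [492.2, -258.3, 126.8]
eef_rot: [[0.962, 0.274, 0.001], [0.274, -0.962, -0.0], [0.001, 0.0, -1.0]]
ft_force: [0.2, 0.0, -0.9]
gripper_width: 9.3
grasp_force: 22.1
((244.6236114501953, 164.4186248779297), (239.4849395751953, 247.4578094482422), 2.2940547466278076) ((246.05784606933594, 162.42848205566406), (241.05117797851562, 244.86090087890625), 36.93891525268555)
```

View pics/cmp3.png

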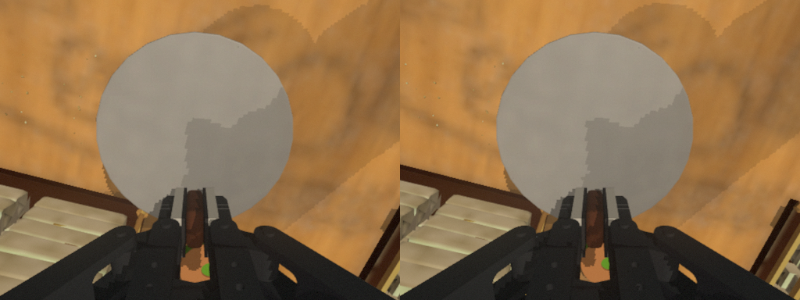

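The lid came up flat (246,162), because the 20 N grip stops it from pivoting in the pads. I'll put it back and test whether a claw setpoint near the tab's 10 mm gives a lighter grip.

```bash
python3 -m inch '{"series": [[-0.05,-0.015,-0.14,0,0],[-0.105,-0.03,-0.25,0,0],[-0.105,-0.03,-0.265,0,0.11],[-0.105,-0.03,-0.265,0,0.11],[-0.105,-0.03,-0.265,0,0.11]]}' 20;for i in 1; do python3 -m inch '{"series": [[0,0,0,0,0.115],[0,0,0,0,0.115],[0,0,0,0,0.115]]}' 20;python3 -m inch '{"series": [[0,0,0,0,0.12],[0,0,0,0,0.12],[0,0,0,0,0.12]]}' 20; done
```

```text
time_s: 4.8
eef_pos: [485.1, -260.0, 110.7]
eef_rot: [[0.962, 0.273, -0.0], [0.273, -0.962, 0.001], [0.0, -0.001, -1.0]]
ft_force: [-2.7, 1.9, 7.1]
gripper_width: 9.5
grasp_force: 23.5
time_s: 5.18
eef_pos: [485.1, -260.0, 110.7]
eef_rot: [[0.962, 0.273, -0.0], [0.273, -0.962, 0.001], [-0.0, -0.001, -1.0]]
ft_force: [-1.2, 2.1, 5.7]
gripper_width: 10.1
grasp_force: 7.7
time_s: 5.55
eef_pos: [485.1, -260.1, 110.2]
eef_rot: [[0.962, 0.273, -0.0], [0.273, -0.962, 0.0], [-0.0, -0.0, -1.0]]
ft_force: [-0.7, -0.1, -0.3]
gripper_width: 10.3
grasp_force: 0.2
```

```bash
python3 -m inch '{"series": [[0,0,0,0,0.1175],[0,0,0,0,0.1175],[0.01,0.003,0.03,0,0.1175],[0.025,0.007,0.07,0,0.1175]]}' 20; python3 -m inch '{"series": [[0.01,0.003,0.035,0,0.1175],[0.022,0.006,0.073,0,0.1175],[0.05,0.013,0.14,0,0.1175],[0.08,0.023,0.21,0,0.1175],[0.08,0.023,0.21,0,0.1175]]}'; python3 - <<'E'
from h import *
im,c=shot('wrist','w4.png')
print(lidfit(im,c,85)[0])
s=np.load('pics/w2.png.npy')
o=np.hstack([s,im])[:,:,::-1]; cv2.imwrite('pics/cmp4.png',cv2.resize(o,(800,300)))
E
```

```text
time_s: 6.05
eef_pos: [487.0, -259.6, 114.8]
eef_rot: [[0.962, 0.273, -0.0], [0.273, -0.962, 0.0], [-0.0, -0.0, -1.0]]
ft_force: [1.2, 0.8, -0.0]
gripper_width: 9.8
grasp_force: 0.2
time_s: 6.68
eef_pos: [492.4, -258.4, 127.9]
eef_rot: [[0.962, 0.274, 0.001], [0.274, -0.962, -0.0], [0.001, 0.001, -1.0]]
ft_force: [-0.5, -0.2, -0.1]
gripper_width: 9.7
grasp_force: 0.0
((246.58729553222656, 170.35910034179688), (213.24942016601562, 220.04783630371094), 79.39727783203125)
```

```bash
python3 -m inch '{"series": [[-0.05,-0.013,-0.14,0,0.13],[-0.105,-0.03,-0.285,0,0.13],[-0.105,-0.03,-0.285,0,0.115],[-0.105,-0.03,-0.285,0,0.115],[-0.105,-0.03,-0.285,0,0.115]]}' 20; python3 -m inch '{"series": [[0,0,0,0,0.116],[0,0,0,0,0.116],[0,0,0,0,0.116]]}' 20; python3 -m inch '{"series": [[0,0,0,0,0.1165],[0,0,0,0,0.1165],[0,0,0,0,0.1165]]}' 20
```

```text
time_s: 7.35
eef_pos: [485.5, -260.1, 110.2]
eef_rot: [[0.962, 0.273, 0.0], [0.273, -0.962, -0.0], [0.0, 0.0, -1.0]]
ft_force: [0.5, 0.3, -1.7]
gripper_width: 9.8
grasp_force: 4.3
time_s: 7.72
eef_pos: [485.5, -260.1, 110.3]
eef_rot: [[0.962, 0.273, 0.0], [0.273, -0.962, -0.0], [0.0, 0.0, -1.0]]
ft_force: [1.0, 0.7, -0.7]
gripper_width: 9.7
grasp_force: 3.8
time_s: 8.1
eef_pos: [485.6, -260.1, 110.3]
eef_rot: [[0.962, 0.273, 0.0], [0.273, -0.962, -0.0], [0.0, 0.0, -1.0]]
ft_force: [-0.7, 0.4, -0.7]
gripper_width: 10.4
grasp_force: 2.0
```

```bash
python3 -m inch '{"series": [[0,0,0,0,0.116],[0.01,0.003,0.035,0,0.116],[0.022,0.006,0.073,0,0.116],[0.034,0.01,0.108,0,0.116],[0.047,0.013,0.143,0,0.116]]}' 20; python3 - <<'E'
from h import *
im,c=shot('wrist','w5.png')
print(lidfit(im,c,85)[0])
E
```

```text
time_s: 8.72
eef_pos: [488.3, -259.3, 119.0]
eef_rot: [[0.962, 0.273, 0.0], [0.273, -0.962, -0.0], [0.0, 0.0, -1.0]]
ft_force: [0.6, -0.2, -1.6]
gripper_width: 10.1
grasp_force: 2.2
((248.92861938476562, 166.7666015625), (236.88119506835938, 244.59384155273438), 95.62171173095703)
```

```bash
cat >> h.py <<'E'
def meas(im):
    h=cv2.cvtColor(im,cv2.COLOR_RGB2HSV)
    m=((h[...,1]<60)&(h[...,2]>70)).astype(np.uint8); m[250:]=0
    m=cv2.morphologyEx(m,cv2.MORPH_OPEN,np.ones((7,7)))
    cn=max(cv2.findContours(m,0,1)[0],key=cv2.contourArea)[:,0]
    return cn[:,1].min(),cn[:,0].min(),cn[:,0].max()
def pred(c,tcp,th,a=np.radians(15.8)):
    # lid held with tab point at tcp, tilted th deg tab up; returns top row, min col, max col
    th=np.radians(th);x=np.array([np.cos(a),np.sin(a),0]);y=np.array([-np.sin(a),np.cos(a),0]);z=np.array([0,0,1.])
    X=np.cos(th)*x-np.sin(th)*z; Z=np.cos(th)*z+np.sin(th)*x
    o=np.array(tcp)+44*X-34*Z
    P=np.array([proj(c,o+10*Z+60*(np.cos(t)*X+np.sin(t)*y)) for t in np.linspace(0,6.28,180)])
    far=o+5*Z+56*X
    return P[:,1].min().round(1),P[:,0].min().round(1),P[:,0].max().round(1),far.round(1)
E
python3 - <<'E'
from h import *
c=ctrl.get_calibration('wrist'); 
for f,d in (('w2',-1.5),('w4',-18),('w5',0)):
    print(f,meas(np.load(f'pics/{f}.png.npy')))
s=ctrl.read_state()['eef_pos']; print(s)
for th in (0,5,10): print(th,pred(c,s,th))
print('left behind',pred(c,np.array(s)-[2.8,.8,8.6],0))
E
```

```text
w2 (np.int32(41), np.int32(124), np.int32(373))
w4 (np.int32(63), np.int32(137), np.int32(360))
w5 (np.int32(48), np.int32(126), np.int32(372))
[ 488.60870223 -259.36002798  119.23741207]
0 (np.float64(27.1), np.float64(117.6), np.float64(377.4), array([ 584.8, -232.1,   90.2]))
5 (np.float64(37.4), np.float64(121.6), np.float64(373.4), array([ 582. , -232.9,   81.6]))
10 (np.float64(48.1), np.float64(125.2), np.float64(369.9), array([ 578.5, -233.9,   73.3]))
left behind (np.float64(38.3), np.float64(125.1), np.float64(370.0), array([ 582. , -232.9,   81.6]))
```

```bash
python3 -m inch '{"series": [[0.029,0.008,0.069,0,0.116],[0.059,0.016,0.138,0,0.116],[0.093,0.026,0.205,0,0.116],[0.128,0.036,0.272,0,0.116],[0.128,0.036,0.272,0,0.116]]}' 20; python3 - <<'E'
from h import *
im,c=shot('wrist','w6.png'); s=ctrl.read_state()['eef_pos']; print(s,meas(im))
for th in (0,5,10,15): print(th,pred(c,s,th))
print('left behind',pred(c,np.array(s)-[10.5,3,25],0))
E
```

```text
time_s: 9.4
eef_pos: [496.5, -257.2, 135.6]
eef_rot: [[0.962, 0.274, 0.001], [0.274, -0.962, -0.0], [0.001, 0.001, -1.0]]
ft_force: [0.4, -1.0, -1.1]
gripper_width: 10.0
grasp_force: 2.2
[ 496.31811144 -257.17592075  135.36371948] (np.int32(69), np.int32(133), np.int32(365))
0 (np.float64(27.8), np.float64(117.8), np.float64(377.0), array([ 592.5, -229.9,  106.4]))
5 (np.float64(38.0), np.float64(121.8), np.float64(373.1), array([ 589.7, -230.7,   97.8]))
10 (np.float64(48.6), np.float64(125.3), np.float64(369.6), array([ 586.2, -231.7,   89.4]))
15 (np.float64(59.6), np.float64(128.4), np.float64(366.6), array([ 582. , -232.9,   81.5]))
left behind (np.float64(62.0), np.float64(137.7), np.float64(357.5), array([ 582. , -232.9,   81.4]))
```

The lid is tipping: its far edge has dropped in the view (row 41 to 69), as expected for about 13°. I'll continue to about 30°.

```bash
python3 -m inch '{"series": [[0.04,0.011,0.063,0,0.116],[0.081,0.023,0.126,0,0.116],[0.126,0.036,0.185,0,0.116],[0.172,0.049,0.243,0,0.116]]}' 20;python3 -m inch '{"series": [[0.05,0.014,0.055,0,0.116],[0.101,0.028,0.11,0,0.116],[0.101,0.028,0.11,0,0.116],[0.101,0.028,0.11,0,0.116]]}' 20; python3 - <<'E'
from h import *
im,c=shot('wrist','w7.png'); s=ctrl.read_state()['eef_pos']; print(s,meas(im))
for th in (0,15,20,25,30): print(th,pred(c,s,th))
t,ct=shot('top','t7.png')
o=np.zeros((384,800,3),np.uint8);o[:,:512]=im[:,:,::-1];o[:288,512:]=cv2.resize(t[165:237,304:376],(288,288))[:,:,::-1]
cv2.imwrite('pics/v7.png',o)
E
```

```text
time_s: 9.95
eef_pos: [506.5, -254.2, 150.0]
eef_rot: [[0.962, 0.273, 0.0], [0.273, -0.962, -0.0], [0.0, 0.0, -1.0]]
ft_force: [-0.1, -0.9, -1.5]
gripper_width: 9.9
grasp_force: 2.2
time_s: 10.45
eef_pos: [512.3, -252.5, 156.3]
eef_rot: [[0.962, 0.273, 0.0], [0.273, -0.962, -0.0], [0.0, 0.0, -1.0]]
ft_force: [0.8, -0.2, -1.5]
gripper_width: 9.9
grasp_force: 2.2
[ 512.25099058 -252.59181846  156.22022565] (np.int32(100), np.int32(140), np.int32(358))
0 (np.float64(27.4), np.float64(117.7), np.float64(377.4), array([ 608.5, -225.4,  127.2]))
15 (np.float64(59.3), np.float64(128.4), np.float64(366.9), array([ 598. , -228.3,  102.3]))
20 (np.float64(70.5), np.float64(131.1), np.float64(364.2), array([ 593.1, -229.7,   94.8]))
25 (np.float64(81.9), np.float64(133.4), np.float64(361.9), array([ 587.7, -231.3,   87.7]))
30 (np.float64(93.4), np.float64(135.5), np.float64(359.9), array([ 581.6, -233. ,   81.1]))
```

View pics/v7.png

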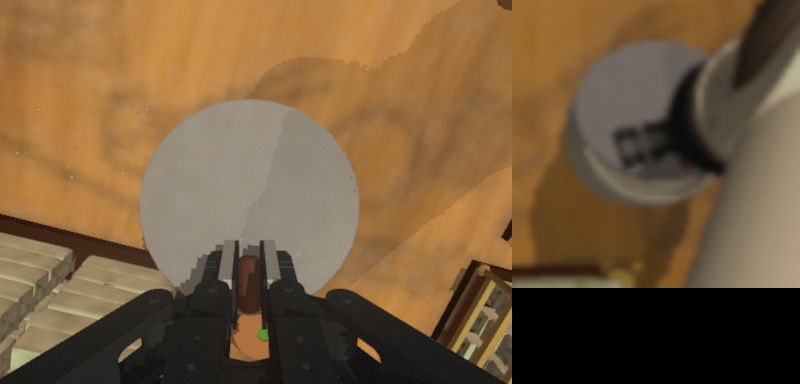

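The lid is tipped about 27°. Its far edge is at row 100 and rests on the rim, and the white tub shows below it in the top inset. I'll tip a little more, then clamp and lift.

```bash
python3 -m inch '{"series": [[0.035,0.01,0.033,0,0.116],[0.07,0.02,0.066,0,0.116],[0.105,0.03,0.1,0,0.116],[0.105,0.03,0.1,0,0.116],[0.105,0.03,0.1,0,0.116]]}' 20; python3 - <<'E'
from h import *
im,c=shot('wrist','w8.png'); s=ctrl.read_state()['eef_pos']; print(s,meas(im))
for th in (25,30,35): print(th,pred(c,s,th))
E
python3 -m inch '{"series": [[0,0,0,0,0],[0,0,0,0,0],[0,0,0,0,0]]}' 40
```

```text
time_s: 11.18
eef_pos: [518.7, -250.7, 162.3]
eef_rot: [[0.962, 0.273, 0.0], [0.273, -0.962, -0.0], [0.0, 0.0, -1.0]]
ft_force: [-0.6, 0.3, -1.3]
gripper_width: 10.0
grasp_force: 2.2
[ 518.68646846 -250.75205931  162.30484061] (np.int32(111), np.int32(142), np.int32(356))
25 (np.float64(81.8), np.float64(133.4), np.float64(361.9), array([ 594.1, -229.4,   93.8]))
30 (np.float64(93.3), np.float64(135.4), np.float64(359.9), array([ 588.1, -231.1,   87.2]))
35 (np.float64(104.9), np.float64(137.1), np.float64(358.1), array([ 581.5, -233. ,   81.2]))
time_s: 11.6
eef_pos: [518.7, -250.8, 162.4]
eef_rot: [[0.962, 0.273, 0.0], [0.273, -0.962, -0.0], [0.0, 0.0, -1.0]]
ft_force: [0.6, 0.6, -0.7]
gripper_width: 9.2
grasp_force: 40.9
```

```bash
python3 -m inch '{"series": [[0,0,0.3,0,0],[0,0,0.7,0,0],[0.05,0.6,0.8,0,0],[0.1,1.4,0.8,0,0],[0.12,2.2,0.8,0,0]]}'; python3 -m inch '{"series": [[0.02,0.8,0,0,0],[0.05,1.6,0,0,0],[0.05,2.2,-0.1,0,0],[0.05,2.43,-0.3,0,0],[0.05,2.43,-0.6,0,0]]}'; python3 -m inch '{"series": [[0,0,-0.3,0,0],[0,0,-0.5,0,0],[0,0,-0.6,0,0],[0,0,-0.6,0,0]]}'; python3 - <<'E'
from h import *
im,c=shot('wrist','w9.png'); s=ctrl.read_state()['eef_pos']; print(s,meas(im))
t,ct=shot('top','t9.png')
o=np.zeros((384,800,3),np.uint8);o[:,:512]=im[:,:,::-1];o[:288,512:]=cv2.resize(t[165:237,304:376],(288,288))[:,:,::-1]
cv2.imwrite('pics/v9.png',o)
E
```

```text
time_s: 12.22
eef_pos: [526.2, -117.9, 211.8]
eef_rot: [[0.962, 0.272, 0.002], [0.272, -0.962, -0.0], [0.002, 0.001, -1.0]]
ft_force: [0.6, 0.3, -1.0]
gripper_width: 9.0
grasp_force: 40.9
time_s: 12.85
eef_pos: [529.4, 27.9, 174.8]
eef_rot: [[0.961, 0.275, 0.002], [0.275, -0.961, 0.0], [0.002, 0.0, -1.0]]
ft_force: [0.8, -0.9, -0.7]
gripper_width: 9.1
grasp_force: 40.9
time_s: 13.35
eef_pos: [528.7, 26.6, 138.1]
eef_rot: [[0.962, 0.273, -0.0], [0.273, -0.962, -0.0], [-0.001, 0.0, -1.0]]
ft_force: [0.4, 0.5, -0.8]
gripper_width: 9.1
grasp_force: 40.9
[529.06901076  26.72179442 138.54256158] (np.int32(111), np.int32(142), np.int32(356))
```

View pics/v9.png

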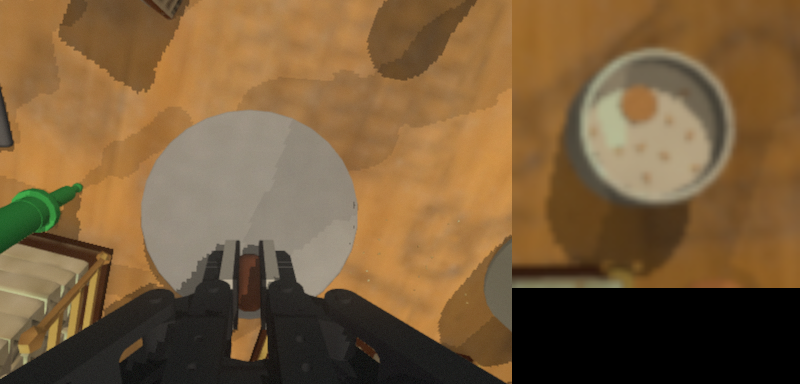

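The lid is held, still tipped, over bare counter. The inset shows the open tub, with the wafer at about top pixel (336,191).

```bash
python3 -m inch '{"series": [[0,0,-0.3,0,0],[0,0,-0.6,0,0],[0,0,-0.75,0,0],[0,0,-0.82,0,0],[0,0,-0.82,0,0]]}'; python3 -m inch '{"series": [[0,0,-0.03,0,0],[0,0,-0.06,0,0],[0,0,-0.09,0,0],[0,0,-0.09,0,0]]}' 20
```

```text
time_s: 14.08
eef_pos: [528.7, 27.0, 88.7]
eef_rot: [[0.962, 0.273, -0.001], [0.273, -0.962, -0.0], [-0.001, 0.0, -1.0]]
ft_force: [0.4, 0.1, -1.3]
gripper_width: 9.1
grasp_force: 40.9
time_s: 14.58
eef_pos: [528.7, 26.8, 84.6]
eef_rot: [[0.962, 0.273, -0.0], [0.273, -0.962, 0.0], [0.0, -0.0, -1.0]]
ft_force: [-4.3, -0.5, 9.4]
gripper_width: 9.2
grasp_force: 42.3
```

```bash
python3 -m inch '{"series": [[0,0,0,0,0.113],[0,0,0,0,0.116],[0,0,0,0,0.116]]}' 20; python3 -m inch '{"series": [[-0.086,-0.025,-0.1,0,0.116],[-0.172,-0.049,-0.2,0,0.116],[-0.22,-0.062,-0.265,0,0.116],[-0.273,-0.077,-0.335,0,0.116]]}' 20; python3 - <<'E'
from h import *
im,c=shot('wrist','w10.png'); s=ctrl.read_state()['eef_pos']; print(s,meas(im))
E
```

```text
time_s: 14.95
eef_pos: [528.8, 27.0, 83.8]
eef_rot: [[0.962, 0.273, 0.0], [0.273, -0.962, -0.0], [0.0, 0.0, -1.0]]
ft_force: [-0.6, -0.7, 0.9]
gripper_width: 9.5
grasp_force: 4.0
time_s: 15.45
eef_pos: [512.1, 22.4, 63.1]
eef_rot: [[0.962, 0.273, -0.0], [0.273, -0.962, -0.0], [-0.0, -0.0, -1.0]]
ft_force: [-0.5, 0.9, -0.2]
gripper_width: 9.8
grasp_force: 3.6
[511.44267188  22.18912978  62.69950654] (np.int32(76), np.int32(135), np.int32(362))
```

```bash
python3 -m inch '{"series": [[-0.08,-0.022,-0.115,0,0.116],[-0.154,-0.044,-0.225,0,0.116],[-0.219,-0.063,-0.35,0,0.116],[-0.272,-0.078,-0.44,0,0.116],[-0.272,-0.078,-0.44,0,0.116]]}' 20; python3 - <<'E'
from h import *
im,c=shot('wrist','w11.png'); s=ctrl.read_state()['eef_pos']; print(s,meas(im))
E
```

```text
time_s: 16.12
eef_pos: [495.5, 17.6, 36.7]
eef_rot: [[0.962, 0.273, -0.001], [0.273, -0.962, -0.0], [-0.001, -0.0, -1.0]]
ft_force: [-0.8, 0.6, -1.4]
gripper_width: 9.7
grasp_force: 3.4
[495.6481034   17.62933739  36.88660098] (np.int32(37), np.int32(124), np.int32(374))
```

```bash
python3 -m inch '{"series": [[0,0,0,0,0.16],[0,0,0,0,0.3],[0,0,0,0,0.5],[0,0,0.3,0,0.5],[0,0,1.2,0,0.5]]}' 20; python3 -m inch '{"series": [[0,0,1,0,0.6],[0,0.5,1.9,0,0.6],[0.2,1.4,2.3,0,0.6],[0.4,2.3,2.3,0,0.6],[0.5,3.2,2.3,0,0.7]]}'; python3 -m inch '{"series": [[0.07,0.7,0,0,0.7],[0.07,0.76,0,0,0.7],[0.07,0.76,0,0,0.7]]}'; python3 - <<'E'
from h import *
im,c=shot('wrist','w12.png'); s=ctrl.read_state();print(s['eef_pos'],np.round(s['q']))
t,ct=shot('top','t12.png')
o=np.zeros((384,800,3),np.uint8);o[:,:512]=im[:,:,::-1];o[:288,512:]=cv2.resize(t[160:232,210:282],(288,288))[:,:,::-1]
cv2.imwrite('pics/v12.png',o)
E
```

```text
time_s: 16.8
eef_pos: [493.8, 17.6, 107.8]
eef_rot: [[0.962, 0.273, -0.006], [0.273, -0.962, -0.001], [-0.006, -0.001, -1.0]]
ft_force: [0.4, 0.2, -0.1]
gripper_width: 42.8
grasp_force: 0.0
time_s: 17.42
eef_pos: [526.8, 211.5, 248.2]
eef_rot: [[0.962, 0.273, 0.002], [0.273, -0.962, 0.001], [0.002, -0.0, -1.0]]
ft_force: [0.8, -0.2, 0.3]
gripper_width: 60.0
grasp_force: 0.0
time_s: 17.8
eef_pos: [530.1, 254.8, 246.9]
eef_rot: [[0.962, 0.274, -0.0], [0.274, -0.962, -0.001], [-0.001, 0.001, -1.0]]
ft_force: [-0.0, 0.8, 1.0]
gripper_width: 59.8
grasp_force: 0.0
[530.35841346 253.80358078 247.00158709] [-36.  21.  10.  99.  -4.  60. -99.]
```

View pics/v12.png

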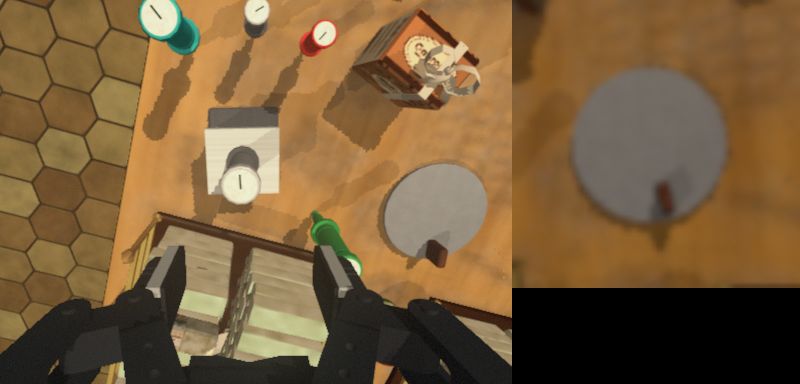

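```bash
python3 - <<'E'
from h import *
im=np.load('pics/w12.png.npy'); c=ctrl.get_calibration('wrist')
h=cv2.cvtColor(im,cv2.COLOR_RGB2HSV)
b=cv2.medianBlur(h[...,2],3)[155:215,210:275]
C=cv2.HoughCircles(b,cv2.HOUGH_GRADIENT,1,30,param1=80,param2=12,minRadius=15,maxRadius=24)
print(C[0][:3]+[210,155,0])
for u,v,r in C[0][:2]: print(onz(c,u+210,v+155,158))
print('eye',onz(c,240.5,185.5,158))
print('plate',onz(c,243,160,78))
# wafer & tub from top view
t=np.load('pics/t9.png.npy').astype(int); ct=ctrl.get_calibration('top')
H=cv2.cvtColor(t.astype(np.uint8),cv2.COLOR_RGB2HSV)
p=t[185:197,330:342]; m=(t[...,0]-t[...,2]>60); m2=np.zeros_like(m);m2[183:198,328:344]=m[183:198,328:344]
ys,xs=np.nonzero(m2);print(len(xs),xs.mean(),ys.mean(),onz(ct,xs.mean(),ys.mean(),52))
print('eye',onz(ct,335.75,190.75,52))
print('tubrim eye',onz(ct,304+(657-512)/4,165+126/4,80))
E
```

```text
[[238.5        184.5         19.89999962]]
[547.11676806 264.5423362  158.        ]
eye [546.8057292  263.05238695 158.        ]
plate [548.6079031  263.09781574  78.        ]
73 335.71232876712327 190.6986301369863 [ 541.59697276 -248.18014961   52.        ]
eye [ 541.44178112 -248.28782831   52.        ]
tubrim eye [ 521.73141204 -254.65426529   80.        ]
```

The wrist view shows the gauge head at (239,185) over the stand plate. The lid lies flat with its tab up in the inset, and the green gauge at (330,240) is clear of my path.

```bash
python3 -m inch '{"series": [[0.283,0.15,0,0,0.7],[0.283,0.15,-0.8,0,0.7],[0.283,0.15,-1.5,0,0.7],[0.283,0.15,-2.06,0,0.7],[0.283,0.15,-2.06,0,0.7]]}'; python3 -m inch '{"series": [[0,0,0,0,0.25],[0,0,0,0,0.25],[0,0,0,0,0],[0,0,0,0,0],[0,0,0,0,0]]}' 40;  python3 -m inch '{"series": [[0,0,0,0,0],[0,0,0,0,0]]}' 40
```

```text
time_s: 18.52
eef_pos: [545.5, 261.4, 121.1]
eef_rot: [[0.963, 0.271, -0.005], [0.271, -0.963, -0.004], [-0.006, 0.002, -1.0]]
ft_force: [0.4, 0.7, -0.5]
gripper_width: 59.7
grasp_force: 0.0
time_s: 19.15
eef_pos: [548.7, 265.2, 125.6]
eef_rot: [[0.962, 0.274, 0.003], [0.274, -0.962, 0.002], [0.004, -0.001, -1.0]]
ft_force: [0.2, 0.8, 7.0]
gripper_width: 23.2
grasp_force: 30.4
time_s: 19.4
eef_pos: [548.7, 265.2, 125.6]
eef_rot: [[0.962, 0.274, 0.003], [0.274, -0.962, 0.002], [0.004, -0.001, -1.0]]
ft_force: [-0.0, 0.1, 6.6]
gripper_width: 23.2
grasp_force: 30.4
```

```bash
python3 -m inch '{"series": [[0,0,0.3,0,0],[0,0,0.9,0,0],[0,0,1.6,0,0],[0,0,2.3,0,0],[0,-0.2,2.5,0,0]]}' 40; python3 -m inch '{"series": [[-0.1,-0.8,0,0,0],[-0.2,-1.7,0,0,0],[-0.3,-2.6,0,0,0],[-0.4,-3.5,0,0,0],[-0.5,-4.4,0,0,0]]}' ; python3 -m inch '{"series": [[-0.1,-0.9,0,0,0],[-0.2,-1.8,0,0,0],[-0.4,-2.7,0,0,0],[-0.55,-3.6,0,0,0],[-0.55,-4.15,0,0,0]]}'; python3 -m inch '{"series": [[0,0,0,0,0],[0,0,0,0,0]]}'; python3 - <<'E'
from h import *
im,c=shot('wrist','w13.png'); s=ctrl.read_state();print(s['eef_pos'],np.round(s['q']))
E
```

```text
time_s: 20.02
eef_pos: [548.3, 253.7, 277.5]
eef_rot: [[0.961, 0.275, 0.005], [0.275, -0.961, 0.003], [0.005, -0.002, -1.0]]
ft_force: [-0.5, 0.3, -1.4]
gripper_width: 23.1
grasp_force: 31.8
time_s: 20.65
eef_pos: [515.6, -14.1, 272.9]
eef_rot: [[0.962, 0.273, -0.002], [0.273, -0.962, -0.0], [-0.002, -0.0, -1.0]]
ft_force: [0.4, -0.2, -2.0]
gripper_width: 23.2
grasp_force: 31.6
time_s: 21.28
eef_pos: [481.3, -264.2, 273.1]
eef_rot: [[0.963, 0.269, -0.002], [0.269, -0.963, -0.0], [-0.002, -0.0, -1.0]]
ft_force: [0.3, 0.3, -1.1]
gripper_width: 23.1
grasp_force: 31.5
time_s: 21.52
eef_pos: [483.5, -259.9, 272.8]
eef_rot: [[0.962, 0.273, -0.002], [0.273, -0.962, 0.001], [-0.001, -0.002, -1.0]]
ft_force: [-0.6, 0.6, -1.4]
gripper_width: 23.2
grasp_force: 31.9
[ 483.93144386 -259.23616395  272.98063013] [  3.  16.  27. 103.  -8.  62. -41.]
```

View pics/w13.png

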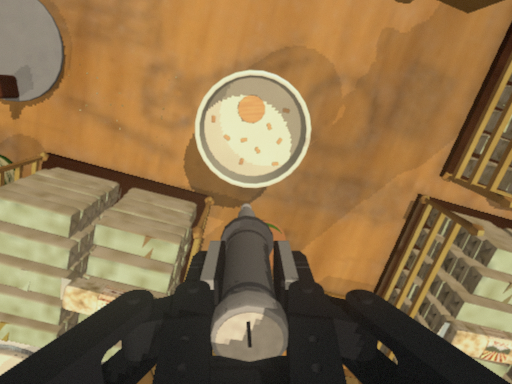

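The wafer is at (251,109) inside the tub, and the held gauge's tip is at (247,206).

```bash
cat > wf.py <<'E'
from h import *
def wafer(im,c,z=52):
    a=im.astype(int); m=((a[...,0]-a[...,2]>75)&(a[...,0]>150)).astype(np.uint8)
    roi=np.zeros_like(m); roi[92:128,232:272]=1
    n,l,st,ce=cv2.connectedComponentsWithStats(m*roi); k=1+st[1:,4].argmax()
    e=cv2.fitEllipse(max(cv2.findContours((l==k).astype(np.uint8),0,1)[0],key=cv2.contourArea)); print(st[k],e)
    return onz(c,*e[0],z)
E
python3 - <<'E'
from wf import *
im=np.load('pics/w13.png.npy'); c=ctrl.get_calibration('wrist'); s=np.array(ctrl.read_state()['eef_pos'])
print('wafer',wafer(im,c)); print('rim',onz(c,253,129,80))
print('tip',onz(c,247,208,s[2]-47.6-56),'exp px of tip below tcp',proj(c,s-[0,0,101]),s)
print('head top',onz(c,249,338,s[2]-47.6+80), proj(c,s+[0,0,32.4]))
E
```

```text
[238  95  27  28 597] ((251.076171875, 108.54205322265625), (26.207521438598633, 27.19552230834961), 3.1727285385131836)
wafer [ 545.20484677 -244.45376777   52.        ]
rim [ 528.65281819 -250.9845925    80.        ]
tip [ 480.72219013 -259.25678555  169.38063013] exp px of tip below tcp [248.15067948 205.19706589] [ 483.93144386 -259.23616395  272.98063013]
head top [ 482.25334648 -260.48859895  305.38063013] [246.81774946 333.25405991]
```

```bash
python3 -m inch '{"series": [[0.53,0.126,0,0,0],[1.058,0.252,0,0,0],[1.058,0.252,-0.6,0,0],[1.058,0.252,-1.2,0,0],[1.058,0.252,-1.57,0,0]]}'; python3 -m inch '{"series": [[0,0,0,0,0],[0,0,0,0,0]]}'; python3 - <<'E'
from h import *
im,c=shot('wrist','w14.png'); s=np.array(ctrl.read_state()['eef_pos']);print(s)
print('tip px',proj(c,s+[-2,-.3,-103.6]),'wafer px',proj(c,[545.3,-244.6,52]))
cv2.imwrite('pics/v14.png',cv2.resize(im[140:260,170:330],(800,600),interpolation=cv2.INTER_CUBIC)[:,:,::-1])
E
```

```text
time_s: 22.2
eef_pos: [547.2, -242.8, 177.2]
eef_rot: [[0.961, 0.276, -0.003], [0.276, -0.961, 0.002], [-0.002, -0.003, -1.0]]
ft_force: [0.2, -0.3, -1.8]
gripper_width: 23.3
grasp_force: 32.7
time_s: 22.45
eef_pos: [548.5, -244.9, 180.3]
eef_rot: [[0.962, 0.275, 0.001], [0.275, -0.962, -0.0], [0.001, 0.0, -1.0]]
ft_force: [-0.2, -0.0, -0.9]
gripper_width: 23.2
grasp_force: 32.6
[ 548.79844356 -245.27009778  180.77944896]
tip px [248.07323806 206.88574114] wafer px [246.46411039 198.02090723]
```

View pics/v14.png

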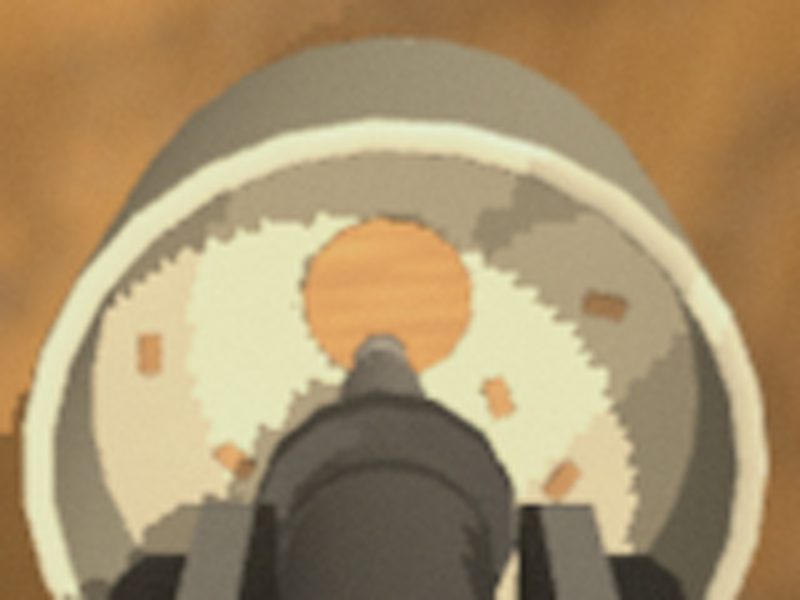

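```bash
python3 - <<'E'
from h import *
c=ctrl.get_calibration('wrist'); s=np.array(ctrl.read_state()['eef_pos']);print(s)
w=onz(c,170+388/5,140+298/5,52)
for v in (347,352,357):
    t=onz(c,170+382/5,140+v/5,s[2]-103.6); print(w,t,(w-t)/60)
E
```

```text
[ 548.79844356 -245.27009778  180.77944896]
[ 544.46925145 -246.31682217   52.        ] [ 544.74252586 -245.37450323   77.17944896] [-0.00455457 -0.01570532 -0.41965748]
[ 544.46925145 -246.31682217   52.        ] [ 543.98590276 -245.588647     77.17944896] [ 0.00805581 -0.01213625 -0.41965748]
[ 544.46925145 -246.31682217   52.        ] [ 543.22783216 -245.80320044   77.17944896] [ 0.02069032 -0.00856036 -0.41965748]
```

```bash
python3 -m inch '{"series": [[0.008,-0.012,-0.15,0,0],[0.008,-0.012,-0.28,0,0],[0.008,-0.012,-0.36,0,0],[0.008,-0.012,-0.36,0,0]]}'; python3 - <<'E'
from h import *
import time
S=[]
for i in range(3):
    im=ctrl.read_camera('wrist'); S.append(ctrl.read_state()['ft_force']+[*ctrl.read_state()['eef_pos']] if isinstance(ctrl.read_state()['ft_force'],list) else np.r_[ctrl.read_state()['ft_force'],ctrl.read_state()['eef_pos']])
print(np.round(S,2))
E
```

```text
time_s: 23.0
eef_pos: [547.8, -246.1, 157.1]
eef_rot: [[0.962, 0.273, -0.001], [0.273, -0.962, 0.0], [-0.001, -0.001, -1.0]]
ft_force: [-0.6, 0.0, -0.9]
gripper_width: 23.1
grasp_force: 32.4
[[ 6.4000e-01 -6.0000e-02 -2.3100e+00  5.4806e+02 -2.4627e+02  1.5749e+02]
 [ 3.9000e-01 -5.0000e-01 -9.7000e-01  5.4825e+02 -2.4635e+02  1.5777e+02]
 [-6.9000e-01 -6.0000e-02 -7.1000e-01  5.4835e+02 -2.4639e+02  1.5791e+02]]
```

```bash
cat > avg.py <<'E'
from h import *
S=[]
for i in range(16):
    ctrl.read_camera('wrist'); s=ctrl.read_state(); S.append(np.r_[s['ft_force'],s['eef_pos']])
S=np.array(S)[4:]; print(S.mean(0).round(2),'sd',S[:,2].std().round(2),s['time_s'])
E
python3 avg.py; python3 -m inch '{"series": [[0,0,-0.03,0,0],[0,0,-0.06,0,0],[0,0,-0.09,0,0],[0,0,-0.09,0,0]]}'; python3 avg.py
```

```text
[-9.0000e-02 -4.0000e-02 -1.4700e+00  5.4828e+02 -2.4627e+02  1.5786e+02] sd 0.54 23.95
time_s: 24.45
eef_pos: [548.3, -246.2, 152.3]
eef_rot: [[0.962, 0.273, 0.0], [0.273, -0.962, -0.0], [0.0, 0.0, -1.0]]
ft_force: [0.1, -0.4, 0.7]
gripper_width: 23.1
grasp_force: 32.4
[-3.5000e-01  5.0000e-02  1.6000e-01  5.4829e+02 -2.4626e+02  1.5243e+02] sd 0.32 25.25
```

```bash
python3 -m inch '{"series": [[0,0,-0.015,0,0],[0,0,-0.03,0,0],[0,0,-0.044,0,0],[0,0,-0.044,0,0]]}'; python3 avg.py; python3 - <<'E'
from h import *
im,c=shot('wrist','w15.png')
t,ct=shot('top','t15.png')
o=np.zeros((500,800,3),np.uint8);o[:300,:400]=cv2.resize(im[140:260,170:330],(400,300))[:,:,::-1];o[:400,400:]=cv2.resize(t[140:260,200:320],(400,400))[:,:,::-1]
a=np.load('pics/t9.png.npy')
cv2.imwrite('pics/v15.png',o)
E
```

```text
time_s: 25.75
eef_pos: [548.2, -246.2, 149.7]
eef_rot: [[0.962, 0.273, -0.0], [0.273, -0.962, 0.0], [-0.0, -0.0, -1.0]]
ft_force: [0.7, 0.1, 0.5]
gripper_width: 23.2
grasp_force: 32.4
[-1.1000e-01  2.2000e-01  5.5000e-01  5.4826e+02 -2.4625e+02  1.4977e+02] sd 0.53 26.55
```

View pics/v15.png

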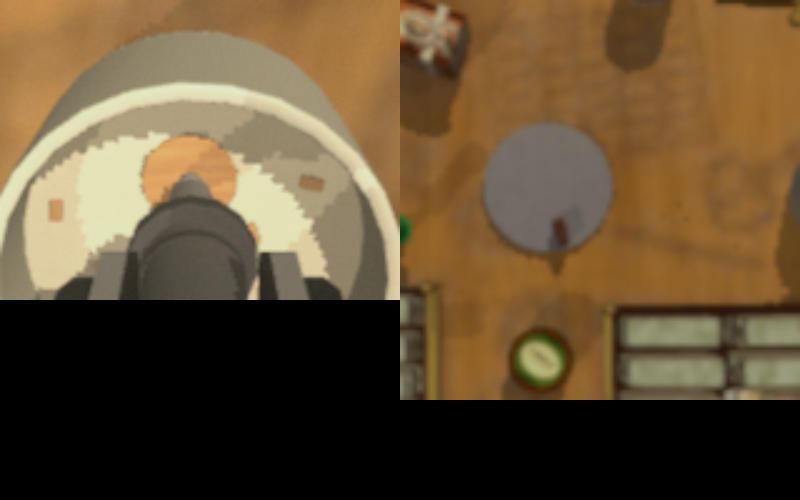

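The plunger stands on the wafer (crop 190,178), pressed about 5 to 6 mm by both force and height. The lid lies flat with its tab up. I'm handing in.

```bash
python3 -c "
from bench import ctrl
print(ctrl.hand_in())"
```

```text
the job is handed in; nothing more can be done
None
```

I handed the job in at about 27 s; no verdict came back. The lid was tipped to about 33° with its far edge at rim height and now lies flat on the counter, tab up. The gripper still holds the gauge upright on the wafer, with the plunger in about 5–6 mm of 12 (judged from force and height).

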